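Gauge two dowel pins in the V-groove limit gauge and sort them

ROBOT

A 6-joint arm with a two-finger parallel gripper is mounted at the origin on a cart in front of the work surface, level with it; the furniture and walls round the work are solid. World frame = base frame: x ahead of the robot, y to its left, z up, the work surface at z = 0. Lengths are in m, angles in rad, forces in N, time in s.
With the tool pointing down it reaches from about 0.375 to 0.975 m from the base axis. Payload 3.8 kg.
Tool frame: the origin (TCP) lies at the centre of the arm's flange, where the gripper is bolted on; the fingertips stand 166 mm ahead of it and the grasp point (between the pads) lies 147 mm ahead of it; z points along the fingers, y is the line along which they close (so a half turn about z gives the same grasp; the last joint's range is limited). The gripper opens to 88 mm and grips with 3 to 60 N. Pads are 18 mm wide; open, the fingers measure 123 mm over their backs; the gripper's body (75 mm by 187 mm) begins 45 mm behind the grasp point.
Start: joints at [-1.278, 0.264, 1.604, -0, 1.274, -0.037], TCP at [0.219, -0.639, 0.405] pointing down, gripper open.
Joint ranges: [-2.63, 2.63], [-0.94, 2.18], [0.31, 2.57], [-1.31, 4.45], [0, 2.66], [-2.55, 2.55]. Speed limits (rad/s): [2.57, 2.57, 3.14, 3.14, 3.14, 3.14].

INTERFACE

Orientations are given as a unit quaternion [x, y, z, w].
In Python, from plant import ctrl gives the robot as it stands.
- The arm moves only by the tool servo_tool, never from a script. Its argument "commands" is a list of rows, each a list of 7 numbers: the shift along the world's x, y, z normalised to -1 to 1, where 1 is 15 cm, then the turn, a rotation vector about the world's x, y, z normalised to -1 to 1, where 1 is 60 degrees, then the opening, from 0 (shut) to 1 (fully open). In form: [[x, y, z, ax, ay, az, gripper], ...]. A call has 1 to 5 rows; each row is the pose to reach, as a shift and turn from the pose commanded when the call began; what a row does not reach only later rows make up. A row lasts 1/10 s, in which the tool goes at most 50 mm and 8.59 degrees, less where a joint would pass 70% of its speed; a pose out of reach is approached as far as the arm can. A call with a number of a shift or a turn outside -1 to 1 is refused whole. A call with a gripper value outside its range is refused whole. The fingers move at their own pace and stop on an object; "force" is the grip in N (left out, the last holds). Time passes only in rows, so rows that repeat a pose let the fingers close. It gives the time, the measured TCP pose, the force, the opening and the grip force at its end, in the units of the state.
- ctrl.sense(): the state, without advancing time (a new reading comes with each control period).
- ctrl.read_camera(name): name is "scene" or "top" or "wrist"; returns the picture (480x640x3 uint8, blue, green, red); there is no depth.
- ctrl.camera_model(name): a dict with "fx", "fy", "cx", "cy" (pixels), "R" (3x3) and "t" (3): a world point X has camera coordinates R X + t. Camera axes: x right, y down, z forward; pixel columns grow to the right and rows downward; lengths in m; the calibration is good to about 2 mm. The wrist camera is an equidistant fisheye: a pixel r from the principal point sees the ray r / f radians off the axis. A picture is of the moment at which its call begins: read the wrist's pose just before it. camera_model takes no time and is no camera call; for the wrist camera it gives the pose at the moment of the call.
- ctrl.finish_job(): hands the job in; it is judged then, once.
The state is a dict: "time": time; "q": joint angles; "joint_vel": joint speeds; "joint_efforts": joint torques, N m; "ee_pos": TCP position; "tool_rot": TCP orientation; "force": force on the tool from outside, world axes, zero at the start; "wrist_torque": the same for the moment, N m; "grip_width": finger opening in m; "finger_force": force on a finger pad.
Only numpy, scipy, OpenCV 4.12 (cv2) and the standard library are available. Lean on these libraries where they do the work, as an engineer would, in place of code of your own. Each camera call takes 0.05 s, during which the arm holds its last target. There are 200 camera calls.

TASK

Gauge the two steel dowel pins that lie loose on the bench, one at a time: lay the pin in the open end of the V-groove gauge, push it gently along the groove until it will go no further, then draw it back out and put it away in the sorting tray before you gauge the other. A pin stopped by the first bridge is too thick and goes in the left lane, one that passes the first but is stopped by the second is good and goes in the middle lane, and one that passes both and reaches the end plate is too thin and goes in the right lane (left and right as seen from the robot). Leave the pin in the wooden frame where it is, and knock nothing over or out of its place.

Things in the scene. Friction and masses are not known exactly. Their poses are not given: they have to be found in the camera images.
- pin_a_centre (a point): One of three plain steel dowel pins, 100 mm long, lying on its side; it rolls if nudged. Diameter 25 mm (too thin), 28 mm (good) or 31 mm (too thick), one of each; which is which is not told and is found with the gauge. This point is its centre; its x axis runs along the pin, either way round. 0.14 to 0.28 kg.
- pin_b_centre (a point): One of three plain steel dowel pins, 100 mm long, lying on its side; it rolls if nudged. Diameter 25 mm (too thin), 28 mm (good) or 31 mm (too thick), one of each; which is which is not told and is found with the gauge. This point is its centre; its x axis runs along the pin, either way round. 0.14 to 0.28 kg.
- pin_c_centre (a point): One of three plain steel dowel pins, 100 mm long, lying on its side; it rolls if nudged. Diameter 25 mm (too thin), 28 mm (good) or 31 mm (too thick), one of each; which is which is not told and is found with the gauge. This point is its centre; its x axis runs along the pin, either way round. 0.14 to 0.28 kg.
- gauge: Steel limit gauge fixed to the bench: a 90-degree V-groove, two bridges across it and an end plate. Origin on the bench top under the groove's centre line at the first bridge's front face; x points along the groove in the push direction (open end to end plate), z up. The block runs from x = -125 mm (open end) to +68 mm, is 50 to 57 mm wide; its top is 23.5 mm above the bench.
- groove_load (a point): A point on the groove's bottom line (12 mm above the bench) at gauge x = -65 mm: a pin laid with its centre over it is clear of the first bridge. The groove is 11.5 mm deep with 45-degree sides; a pin of radius r lying in it has its axis 12 mm + 1.414 r above the bench. Axes as the gauge's. Friction along the groove is 1 to 3 N.
- go_bridge (a point): First bridge (GO): the point of the groove's bottom line under its front face, gauge x = 0. Rigid; passes the 25 and 28 mm pins, stops the 31 mm pin (whose centre then lies at gauge x = -50 mm). 10 mm thick along the groove, 65 mm wide, top 58 mm above the bench, screw heads to 61 mm.
- nogo_bridge (a point): Second bridge (NO-GO): the point of the groove's bottom line under its front face, gauge x = 25 mm. Rigid; passes only the 25 mm pin and stops the 28 mm pin (whose centre then lies at gauge x = -25 mm). 10 mm thick along the groove, 65 mm wide, top 54 mm above the bench, screw heads to 57 mm.
- end_plate (a point): End plate: the foot of its face on the groove's bottom line, gauge x = 50 mm. Rigid; stops the 25 mm pin (whose centre then lies at gauge x = 0). 45 mm high.
- sort_tray: Aluminium sorting tray fixed to the bench, 130 mm (its x) by 222 mm (its y), walls 18 mm high, walls 3 mm and floor 3 mm thick, with three open lanes side by side, each 124 mm long (along x) and about 70 mm wide. Origin under its centre on the bench top; x points away from the robot, y to the left.
- lane_left (a point): Middle of the floor of the tray's left lane (for pins that are too thick), 3 mm above the bench.
- lane_middle (a point): Middle of the floor of the tray's middle lane (for good pins), 3 mm above the bench.
- lane_right (a point): Middle of the floor of the tray's right lane (for pins that are too thin), 3 mm above the bench.
- hold_frame_middle (a point): Centre, on the bench, of a square wooden frame without floor, 150 mm outside, 130 mm inside, 12 mm high, fixed at the back left. The pin that lies in it is on hold.
- oil_bottle: Squeeze oil bottle, standing loose between the pins: 52 mm diameter up to 108 mm height, then a spout up to 158 mm. Origin under its centre. A bystander.
- screw_jar: Glass screw jar with lid, standing loose: 66 mm diameter, 102 mm high. Origin under its centre. A bystander.
- mug: Mug, standing loose: 82 mm by 116 mm over the handle, 94 mm high. Origin under its middle. A bystander.
- spray_can: Spray can, standing loose at the back: 65 mm diameter, 250 mm high. Origin under its centre. A bystander.
There are look-alikes about, which are no part of the job. What is shaped like the part that bears pin_a_centre but orange is not meant.

How it is judged:
By the outcome, as a careful person would: the job done as asked, in the order asked, and still so for the second after the job is handed in, with the robot touching nothing.
It also fails if it takes over 72 s, if anything falls off the work surface, if the arm or the gripper's body presses on something with over 40 N, if the wrist force passes 120 N, or if a joint passes its speed limit or range.

## Working session

There is one attempt and no reset: what is moved stays moved. The work goes in short steps, Python scripts to look and compute and a tool call to move; the robot and the scene stay as the last step left them, time stands still between calls to the robot, and variables do not carry over. Pictures are saved under pics/ and viewed, at most 10 in all, crops included, and the job is handed in when it is done.

Besides the shell and the picture viewer there is one more tool, called after ">>>" by a JSON object that holds its "method" and its "body", one argument or row to a line. servo_tool: Moves the arm, as the interface text tells. Its arguments: {"type":"object","properties":{"commands":{"type":"array"},"force":{"type":"number"}},"required":["commands"]}

```bash
mkdir -p pics; ls; python3 - <<'E'
from plant import ctrl
import cv2,numpy as np
for n in("scene","top"):
    cv2.imwrite(f"pics/{n}0.png",ctrl.read_camera(n)); m=ctrl.camera_model(n); print(n,{k:np.round(v,3).tolist() for k,v in m.items()})
s=ctrl.sense();print(s)
E
```

```text
pics
scene {'fx': 560.929, 'fy': 560.929, 'cx': 315.266, 'cy': 239.101, 'R': [[-0.716, -0.698, -0.007], [-0.422, 0.44, -0.793], [0.556, -0.565, -0.61]], 't': [0.393, 0.267, 1.11]}
top {'fx': 533.682, 'fy': 533.682, 'cx': 327.986, 'cy': 240.174, 'R': [[0.027, -0.999, 0.027], [-0.991, -0.03, -0.127], [0.128, -0.024, -0.992]], 't': [-0.035, 0.579, 1.061]}
{'time': 0.1, 'q': array([-1.27789047e+00,  2.64695858e-01,  1.60523955e+00, -2.84480445e-06,
        1.27372985e+00, -3.68884533e-02]), 'joint_vel': array([-0.00097117, -0.00074212, -0.00290438,  0.00095224, -0.00176977,
       -0.00114601]), 'joint_efforts': array([ 3.57441895e-04, -5.03617966e+01, -3.58070469e+01,  7.31077348e-02,
        2.33532483e-02, -6.33101763e-05]), 'ee_pos': array([ 0.21851286, -0.63832332,  0.40349887]), 'tool_rot': array([ 9.86434644e-01,  1.64151207e-01, -1.33642181e-04, -1.02764912e-03]), 'force': array([-0.30215338, -0.37360386,  0.30406402]), 'wrist_torque': array([-0.00328818, -0.0482807 ,  0.01317122]), 'finger_force': 0.0, 'grip_width': 0.08821492931922098}
```

View pics/top0.png

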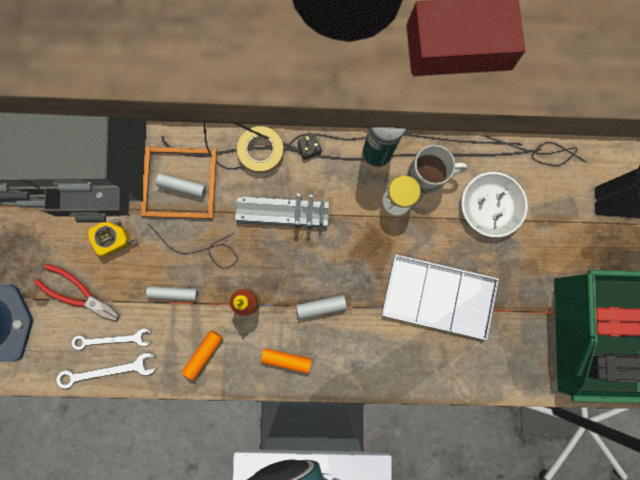

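View pics/scene0.png

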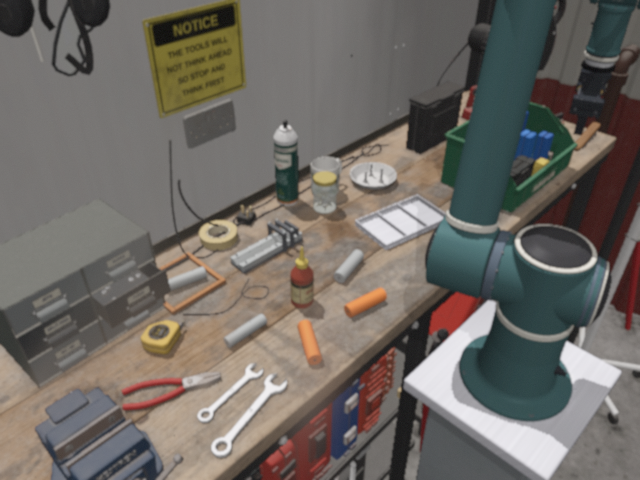

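The top view shows loose pins at (172,295) and (321,307), the oil bottle at (243,302), and the gauge from (236,212) to (328,212) with its open end on the left. The tray is at (440,297) and the frame pin at (180,185). The scene view agrees with this.

```bash
cat >h.py <<'E'
import cv2,numpy as np
from plant import ctrl
def ray(m,p,z):
    d=m["R"].T@np.array([(p[0]-m["cx"])/m["fx"],(p[1]-m["cy"])/m["fy"],1.]); c=-m["R"].T@m["t"]
    return c+d*(z-c[2])/d[2]
E
python3 - <<'E'
from h import *
im=cv2.imread("pics/top0.png"); m=ctrl.camera_model("top")
hsv=cv2.cvtColor(im,cv2.COLOR_BGR2HSV)
mask=((hsv[...,1]<50)&(hsv[...,2]>95)).astype(np.uint8)
for n,(x0,y0,x1,y1),z in [("pinL",(135,278,210,312),.014),("pinR",(285,288,360,328),.014),("gauge",(228,185,340,238),.0235),("tray",(375,245,510,350),.018)]:
    w=np.zeros_like(mask); w[y0:y1,x0:x1]=mask[y0:y1,x0:x1]
    w=cv2.morphologyEx(w,cv2.MORPH_CLOSE,np.ones((5,5)))
    c=max(cv2.findContours(w,0,2)[0],key=cv2.contourArea); r=cv2.minAreaRect(c)
    P=np.array([ray(m,p,z)[:2] for p in cv2.boxPoints(r)])
    print(n,np.round(r[0],1),np.round(cv2.boxPoints(r)).tolist(),"\n",np.round(P,4).tolist(),"c",np.round(P.mean(0),4),"sides",np.linalg.norm(P[1]-P[0]).round(4),np.linalg.norm(P[2]-P[1]).round(4), "ang",[np.degrees(np.arctan2(*(P[i+1]-P[i])[::-1])).round(1) for i in(0,1)])
for n,p,z in [("bottle",(243,302),.1),("bottle spout",(241,303),.158),("jar",(404,191),.102)]: print(n,ray(m,p,z).round(3))
cv2.imwrite("pics/crop.png",cv2.resize(im[180:350,140:350],None,fx=3.5,fy=3.5,interpolation=2))
E
```

```text
pinL [172.  292.5] [[146.0, 285.0], [198.0, 285.0], [198.0, 300.0], [146.0, 300.0]] 
 [[0.478, 0.3529], [0.481, 0.2465], [0.4502, 0.2448], [0.4473, 0.3508]] c [0.4641 0.2988] sides 0.1065 0.0308 ang [np.float64(-88.4), np.float64(-176.7)]
pinR [328.5 303. ] [[294.0, 304.0], [357.0, 283.0], [363.0, 302.0], [300.0, 323.0]] 
 [[0.4477, 0.048], [0.4949, -0.0821], [0.4549, -0.0964], [0.4083, 0.0333]] c [ 0.4515 -0.0243] sides 0.1384 0.0425 ang [np.float64(-70.1), np.float64(-160.3)]
gauge [282.2 207.5] [[234.0, 221.0], [237.0, 188.0], [330.0, 194.0], [328.0, 227.0]] 
 [[0.6158, 0.1768], [0.686, 0.1756], [0.6791, -0.0207], [0.6087, -0.018]] c [0.6474 0.0784] sides 0.0702 0.1964 ang [np.float64(-0.9), np.float64(-92.0)]
tray [444.9 293.3] [[377.0, 314.0], [398.0, 239.0], [513.0, 272.0], [492.0, 347.0]] 
 [[0.431, -0.1243], [0.588, -0.1672], [0.5256, -0.4093], [0.3701, -0.3619]] c [ 0.4787 -0.2657] sides 0.1627 0.25 ang [np.float64(-15.3), np.float64(-104.4)]
bottle [0.448 0.141 0.1  ]
bottle spout [0.446 0.137 0.158]
jar [ 0.673 -0.164  0.102]
```

View pics/crop.png

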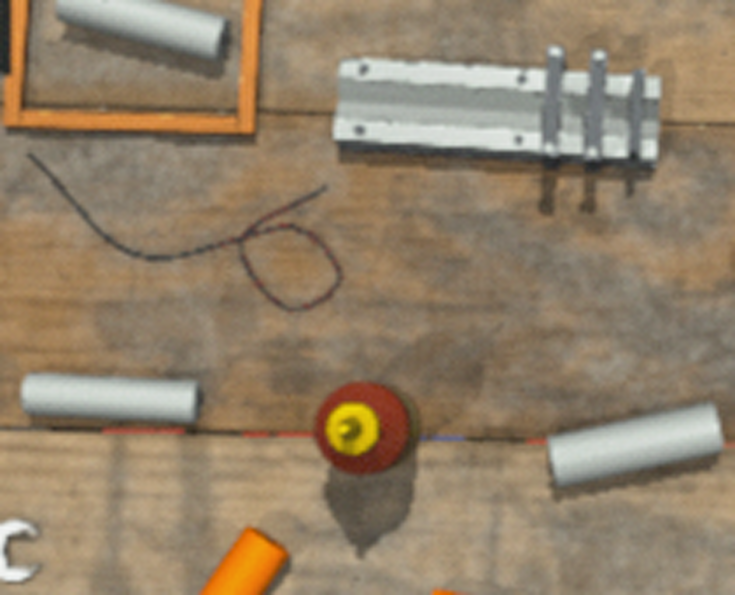

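The crop shows the pin axes from (23,395) to (199,402) and from (556,463) to (714,427). The groove's centre line runs from (337,102) to (659,120), with bridges at about x = 553 and 597.

```bash
python3 - <<'E'
from h import *
im=cv2.imread("pics/top0.png"); m=ctrl.camera_model("top")
def cr(x,y): return (140+(x-1.25)/3.5,180+(y-1.25)/3.5)
for n,a,b,z in [("pinL",cr(23,395),cr(199,402),.018),("pinR",cr(556,463),cr(714,427),.018),("gauge",cr(337.5,102),cr(658.5,119.5),.0235)]:
    A,B=ray(m,a,z),ray(m,b,z); d=B-A; print(n,A.round(4),B.round(4),((A+B)/2).round(4),np.linalg.norm(d).round(4),np.degrees(np.arctan2(d[1],d[0])).round(1))
hsv=cv2.cvtColor(im,cv2.COLOR_BGR2HSV)
w=np.zeros(im.shape[:2],np.uint8); w[250:345,378:505]=((hsv[...,1]<35)&(hsv[...,2]>165))[250:345,378:505]
w=cv2.morphologyEx(cv2.morphologyEx(w,cv2.MORPH_CLOSE,np.ones((7,7))),cv2.MORPH_OPEN,np.ones((5,5)))
c=max(cv2.findContours(w,0,2)[0],key=cv2.contourArea)
P=np.float32([ray(m,p[0],.01)[:2]*1000 for p in c]); r=cv2.minAreaRect(P); print("tray",r, cv2.boxPoints(r).round(0).tolist())
from scipy.spatial.transform import Rotation as R
s=ctrl.sense(); print(R.from_quat(s["tool_rot"]).as_matrix().round(3), s["ee_pos"])
mw=ctrl.camera_model("wrist"); print(mw["fx"],-mw["R"].T@mw["t"], mw["R"].round(2))
E
```

```text
pinL [0.4626 0.3502 0.018 ] [0.4613 0.2476 0.018 ] [0.4619 0.2989 0.018 ] 0.1026 -90.7
pinR [0.4314 0.0373 0.018 ] [ 0.4549 -0.0551  0.018 ] [ 0.4432 -0.0089  0.018 ] 0.0953 -75.7
gauge [0.6415 0.1746 0.0235] [ 0.6369 -0.0173  0.0235] [0.6392 0.0786 0.0235] 0.192 -91.4
tray ((471.5765075683594, -257.994384765625), (224.53981018066406, 132.0092315673828), 78.42103576660156) [[384.0, -355.0], [514.0, -381.0], [559.0, -161.0], [429.0, -135.0]]
[[ 0.946  0.324 -0.001]
 [ 0.324 -0.946  0.002]
 [ 0.    -0.002 -1.   ]] [ 0.21851286 -0.63832332  0.40349887]
371.64829954431775 [ 0.29012778 -0.61474442  0.38423023] [[ 0.32 -0.95 -0.  ]
 [-0.9  -0.31  0.29]
 [-0.28 -0.09 -0.96]]
```

>>> {"method": "servo_tool", "body": {
  "commands": [
    [0.097, 0.29, 0, 0, 0, 0.095, 1],
    [0.194, 0.58, 0, 0, 0, 0.19, 1],
    [0.291, 0.871, 0, 0, 0, 0.285, 1]
  ]
}}

```text
time: 0.4
ee_pos: [0.2623, -0.5066, 0.4037]
tool_rot: [0.951, 0.31, 0.0, -0.001]
force: [0.6, -0.3, 1.1]
grip_width: 0.0882
finger_force: 0.0
```

>>> {"method": "servo_tool", "body": {
  "commands": [
    [0.097, 0.29, 0, 0, 0, 0.095, 1],
    [0.194, 0.58, 0, 0, 0, 0.19, 1],
    [0.291, 0.871, 0, 0, 0, 0.285, 1]
  ]
}}

```text
time: 0.7
ee_pos: [0.306, -0.3754, 0.4042]
tool_rot: [0.894, 0.449, 0.0, -0.0]
force: [0.7, -0.5, 1.2]
grip_width: 0.0886
finger_force: 0.0
```

>>> {"method": "servo_tool", "body": {
  "commands": [
    [0.097, 0.29, 0, 0, 0, 0.095, 1],
    [0.194, 0.58, 0, 0, 0, 0.19, 1],
    [0.291, 0.871, 0, 0, 0, 0.285, 1]
  ]
}}

```text
time: 1.0
ee_pos: [0.3494, -0.2448, 0.4044]
tool_rot: [0.817, 0.576, 0.0, -0.0]
force: [1.2, 0.4, -0.3]
grip_width: 0.0881
finger_force: 0.0
```

>>> {"method": "servo_tool", "body": {
  "commands": [
    [0.097, 0.29, -0.1, 0, 0, 0.095, 1],
    [0.194, 0.58, -0.2, 0, 0, 0.19, 1],
    [0.291, 0.871, -0.33, 0, 0, 0.285, 1]
  ]
}}

```text
time: 1.3
ee_pos: [0.3934, -0.1143, 0.3553]
tool_rot: [0.722, 0.692, 0.001, 0.001]
force: [-0.4, 0.5, 0.1]
grip_width: 0.0881
finger_force: 0.0
```

>>> {"method": "servo_tool", "body": {
  "commands": [
    [0.097, 0.29, -0.1, 0, 0, 0.095, 1],
    [0.194, 0.58, -0.2, 0, 0, 0.19, 1],
    [0.291, 0.871, -0.33, 0, 0, 0.285, 1],
    [0.291, 0.871, -0.33, 0, 0, 0.285, 1],
    [0.291, 0.871, -0.33, 0, 0, 0.285, 1]
  ]
}}

```text
time: 1.8
ee_pos: [0.4364, 0.0156, 0.3048]
tool_rot: [0.612, 0.791, -0.001, -0.001]
force: [0.6, 0.2, -0.4]
grip_width: 0.0881
finger_force: 0.0
```

```bash
cat >>h.py <<'E'
def fray(m,p,z):
    v=np.array([(p[0]-m["cx"])/m["fx"],(p[1]-m["cy"])/m["fy"]]); r=np.hypot(*v)
    d=m["R"].T@np.array([*(v/r*np.sin(r)),np.cos(r)]); c=-m["R"].T@m["t"]
    return c+d*(z-c[2])/d[2]
def yaw():
    from scipy.spatial.transform import Rotation as R
    s=ctrl.sense(); M=R.from_quat(s["tool_rot"]).as_matrix()
    print("t",round(s["time"],2),"ee",s["ee_pos"].round(4),"yaw",np.degrees(np.arctan2(M[1,0],M[0,0])).round(2),"z",M[:,2].round(4),"F",s["force"].round(1),"w",round(s["grip_width"],4),"ff",round(s["finger_force"],1))
E
python3 - <<'E'
from h import *
yaw(); m=ctrl.camera_model("wrist"); np.savez("w1.npz",**m); cv2.imwrite("pics/w1.png",ctrl.read_camera("wrist")); yaw()
E
```

```text
t 1.8 ee [0.4364 0.0156 0.3048] yaw 104.55 z [-2.5e-03 -4.0e-04 -1.0e+00] F [ 0.6  0.2 -0.4] w 0.0881 ff 0.0
t 1.85 ee [0.4366 0.0146 0.3055] yaw 104.42 z [-1.1e-03 -6.0e-04 -1.0e+00] F [ 0.4 -0.3 -0. ] w 0.0881 ff 0.0
```

View pics/w1.png

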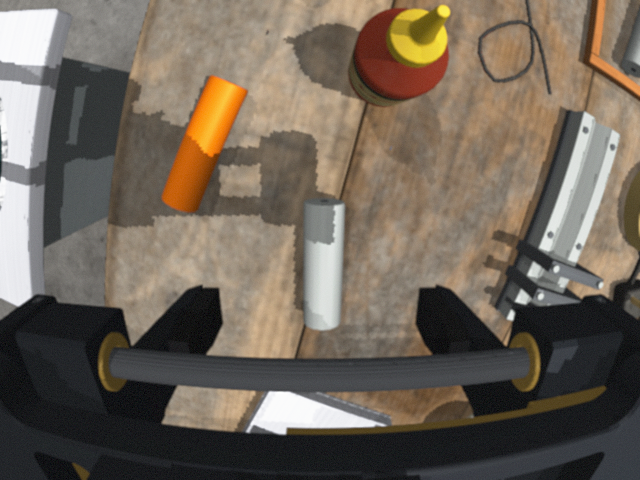

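The wrist view shows the pin midway between the fingers, with its axis from about (324.5,201) to (322.5,327). The gauge is at the right and the bottle is well clear.

```bash
python3 - <<'E'
from h import *
m=dict(np.load("w1.npz"))
def seg(n,a,b,z):
    A,B=fray(m,a,z),fray(m,b,z); d=A-B; print(n,A.round(4),B.round(4),((A+B)/2).round(4),np.linalg.norm(d).round(4),np.degrees(np.arctan2(d[1],d[0])).round(1))
seg("pin",(324.5,201),(322.5,327),.018)
seg("pin width",(305,265),(343.5,265),.018)
seg("gauge open edge corners",(570,111),(618,130),.0235)
E
```

```text
pin [0.4341 0.0386 0.018 ] [ 0.4593 -0.0633  0.018 ] [ 0.4467 -0.0124  0.018 ] 0.105 103.9
pin width [ 0.4323 -0.0135  0.018 ] [ 0.461 -0.006  0.018] [ 0.4466 -0.0098  0.018 ] 0.0297 -165.5
gauge open edge corners [0.6072 0.1677 0.0235] [0.6676 0.1751 0.0235] [0.6374 0.1714 0.0235] 0.0608 -172.9
```

>>> {"method": "servo_tool", "body": {
  "commands": [
    [0.017, 0, -0.25, 0, 0, 0, 1],
    [0.017, 0, -0.5, 0, 0, 0, 1],
    [0.017, 0, -0.7, 0, 0, 0, 1],
    [0.017, 0, -0.87, 0, 0, 0, 1],
    [0.017, 0, -0.87, 0, 0, 0, 1]
  ]
}}

```text
time: 2.35
ee_pos: [0.4373, 0.0129, 0.1728]
tool_rot: [0.614, 0.789, -0.002, -0.002]
force: [-0.2, 0.4, 0.4]
grip_width: 0.0884
finger_force: 0.0
```

>>> {"method": "servo_tool", "body": {
  "commands": [
    [0, 0, 0, 0, 0, 0, 0.2],
    [0, 0, 0, 0, 0, 0, 0],
    [0, 0, 0, 0, 0, 0, 0],
    [0, 0, 0, 0, 0, 0, 0],
    [0, 0, 0, 0, 0, 0, 0]
  ],
  "force": 40
}}

```text
time: 2.85
ee_pos: [0.4398, 0.0147, 0.176]
tool_rot: [0.613, 0.79, 0.0, 0.001]
force: [0.1, 0.5, -0.6]
grip_width: 0.0503
finger_force: 0.0
```

>>> {"method": "servo_tool", "body": {
  "commands": [
    [0, 0, 0, 0, 0, 0, 0],
    [0, 0, 0, 0, 0, 0, 0],
    [0, 0, 0, 0, 0, 0, 0]
  ]
}}

```text
time: 3.15
ee_pos: [0.4394, 0.0147, 0.1753]
tool_rot: [0.613, 0.79, 0.0, -0.0]
force: [-0.6, -0.6, 0.2]
grip_width: 0.0298
finger_force: 40.0
```

>>> {"method": "servo_tool", "body": {
  "commands": [
    [0, 0, 0.1, 0, 0, 0, 0],
    [0, 0, 0.3, 0, 0, 0, 0],
    [0, 0, 0.5, 0, 0, 0, 0],
    [0, 0, 0.6, 0, 0, 0, 0],
    [0, 0, 0.6, 0, 0, 0, 0]
  ]
}}

```text
time: 3.65
ee_pos: [0.4404, 0.0147, 0.2673]
tool_rot: [0.613, 0.79, 0.001, 0.002]
force: [-0.5, -0.0, -3.1]
grip_width: 0.0303
finger_force: 40.0
```

>>> {"method": "servo_tool", "body": {
  "commands": [
    [0.15, 0.1, 0, 0, 0, -0.05, 0],
    [0.35, 0.25, 0, 0, 0, -0.12, 0],
    [0.55, 0.4, 0, 0, 0, -0.2, 0],
    [0.7, 0.5, 0, 0, 0, -0.263, 0],
    [0.7, 0.5, 0, 0, 0, -0.263, 0]
  ]
}}

```text
time: 4.15
ee_pos: [0.5463, 0.0912, 0.2636]
tool_rot: [0.715, 0.699, 0.0, -0.0]
force: [-0.4, -0.6, -3.6]
grip_width: 0.03
finger_force: 40.0
```

>>> {"method": "servo_tool", "body": {
  "commands": [
    [0.2, 0.1, 0, 0, 0, 0, 0],
    [0.4, 0.25, 0, 0, 0, 0, 0],
    [0.63, 0.37, 0, 0, 0, 0, 0],
    [0.63, 0.37, -0.15, 0, 0, 0, 0],
    [0.63, 0.37, -0.35, 0, 0, 0, 0]
  ]
}}

```text
time: 4.65
ee_pos: [0.6399, 0.1455, 0.2123]
tool_rot: [0.715, 0.699, 0.001, 0.001]
force: [0.2, 0.0, -3.0]
grip_width: 0.0301
finger_force: 40.0
```

>>> {"method": "servo_tool", "body": {
  "commands": [
    [0, 0, 0, 0, 0, 0, 0],
    [0, 0, 0, 0, 0, 0, 0]
  ]
}}

```text
time: 4.85
ee_pos: [0.6373, 0.1445, 0.2104]
tool_rot: [0.716, 0.699, -0.002, -0.001]
force: [1.1, 0.7, -1.1]
grip_width: 0.0301
finger_force: 40.0
```

```bash
python3 - <<'E'
from h import *
yaw(); m=ctrl.camera_model("wrist"); np.savez("w2.npz",**m); cv2.imwrite("pics/w2.png",ctrl.read_camera("wrist")); yaw()
E
```

```text
t 4.85 ee [0.6373 0.1445 0.2104] yaw 88.63 z [-0.0053 -0.0011 -1.    ] F [ 1.1  0.7 -1.1] w 0.0301 ff 40.0
t 4.9 ee [0.6383 0.1447 0.2122] yaw 88.62 z [-1.7e-03 -4.0e-04 -1.0e+00] F [ 0.1 -0.1 -1.3] w 0.03 ff 40.0
```

View pics/w2.png

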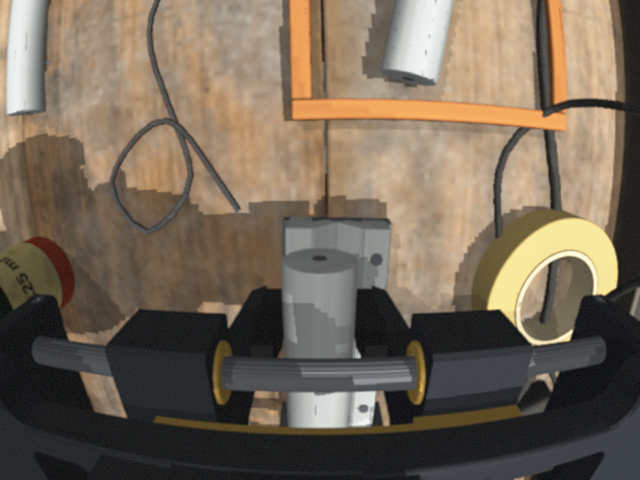

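The gauge's open end runs from (285,219) to (390,219), with its centre at about 337. The pin's near end is centred at about (320,258), so the pin sits to the left of the groove line in the image, partly from parallax.

```bash
python3 - <<'E'
from h import *
m=dict(np.load("w2.npz"))
for n,p,z in [("gL",(285,219),.0235),("gR",(390,219),.0235),("groove c",(339,222),.018),("pinendL",(283,262),.054),("pinendR",(357,262),.054),("pin hole",(320,258),.053)]: print(n,fray(m,p,z).round(4))
cv2.imwrite("pics/w2c.png",cv2.resize(cv2.imread("pics/w2.png")[200:430,260:410],None,fx=2.6,fy=2.6,interpolation=2))
E
```

```text
gL [0.6217 0.1784 0.0235]
gR [0.6708 0.1773 0.0235]
groove c [0.647  0.1749 0.018 ]
pinendL [0.6232 0.1684 0.054 ]
pinendR [0.6524 0.1677 0.054 ]
pin hole [0.6378 0.1694 0.053 ]
```

View pics/w2c.png

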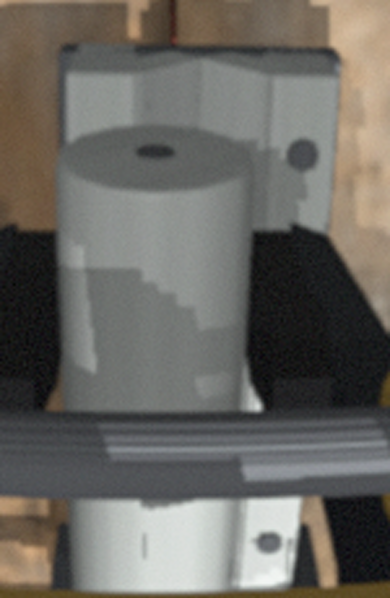

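>>> {"method": "servo_tool", "body": {
  "commands": [
    [0.03, 0, 0, 0, 0, 0, 0],
    [0.055, 0, 0, 0, 0, 0, 0],
    [0.055, 0, -0.03, 0, 0, 0, 0],
    [0.055, 0, -0.05, 0, 0, 0, 0],
    [0.055, 0, -0.05, 0, 0, 0, 0]
  ]
}}

```text
time: 5.4
ee_pos: [0.6467, 0.145, 0.2046]
tool_rot: [0.716, 0.698, -0.001, -0.0]
force: [-0.6, 0.1, -1.9]
grip_width: 0.0302
finger_force: 40.0
```

```bash
python3 - <<'E'
from h import *
yaw(); m=ctrl.camera_model("wrist"); np.savez("w3.npz",**m); im=ctrl.read_camera("wrist"); yaw(); cv2.imwrite("pics/w3.png",im)
print(m["cx"],m["cy"])
cv2.imwrite("pics/w3c.png",cv2.resize(im[200:430,240:420],None,fx=2.6,fy=2.6,interpolation=2))
E
```

```text
t 5.4 ee [0.6467 0.145  0.2046] yaw 88.61 z [-1.2e-03 -2.0e-04 -1.0e+00] F [-0.6  0.1 -1.9] w 0.0302 ff 40.0
t 5.45 ee [0.6468 0.1451 0.2047] yaw 88.61 z [-1.1e-03 -2.0e-04 -1.0e+00] F [-0.3 -0.1 -3.1] w 0.0299 ff 40.0
318.6780136169507 240.1461313994795
```

View pics/w3c.png

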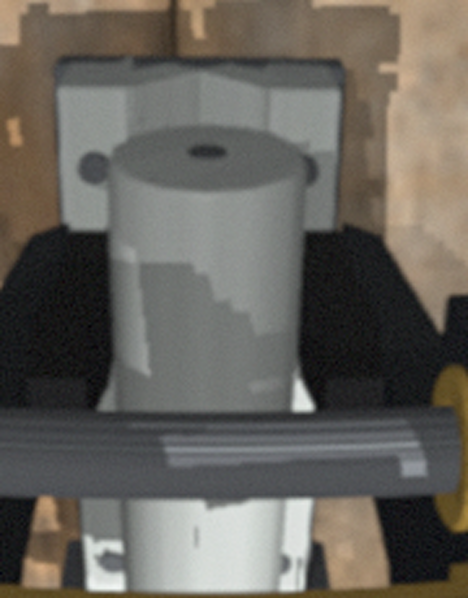

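Both the groove and the two screws are centred about 1.2 mm left of the pin, and the yaw matches. I'll correct that and lower.

>>> {"method": "servo_tool", "body": {
  "commands": [
    [-0.008, 0, -0.03, 0, 0, 0, 0],
    [-0.008, 0, -0.05, 0, 0, 0, 0],
    [-0.008, 0, -0.06, 0, 0, 0, 0],
    [-0.008, 0, -0.065, 0, 0, 0, 0],
    [-0.008, 0, -0.065, 0, 0, 0, 0]
  ]
}}

```text
time: 5.95
ee_pos: [0.6459, 0.1451, 0.1952]
tool_rot: [0.716, 0.699, -0.0, -0.0]
force: [0.4, 0.5, -2.4]
grip_width: 0.0299
finger_force: 40.0
```

>>> {"method": "servo_tool", "body": {
  "commands": [
    [0, 0, -0.003, 0, 0, 0, 0],
    [0, 0, -0.006, 0, 0, 0, 0],
    [0, 0, -0.006, 0, 0, 0, 0]
  ]
}}

```text
time: 6.25
ee_pos: [0.646, 0.1452, 0.1947]
tool_rot: [0.716, 0.698, 0.0, 0.0]
force: [-0.2, -0.3, -1.1]
grip_width: 0.0301
finger_force: 40.0
```

>>> {"method": "servo_tool", "body": {
  "commands": [
    [0, 0, -0.005, 0, 0, 0, 0],
    [0, 0, -0.01, 0, 0, 0, 0],
    [0, 0, -0.01, 0, 0, 0, 0]
  ]
}}

```text
time: 6.55
ee_pos: [0.6461, 0.1452, 0.1946]
tool_rot: [0.716, 0.698, 0.0, 0.0]
force: [-3.5, -0.8, 5.8]
grip_width: 0.03
finger_force: 40.0
```

```bash
python3 -c "
from h import *
yaw()"
```

```text
t 6.55 ee [0.6461 0.1452 0.1946] yaw 88.61 z [ 2.e-04  1.e-04 -1.e+00] F [-3.5 -0.8  5.8] w 0.03 ff 40.0
```

>>> {"method": "servo_tool", "body": {
  "commands": [
    [-0.003, 0, 0.005, 0, 0, 0, 0.5],
    [-0.003, 0, 0.008, 0, 0, 0, 0.5],
    [-0.003, 0, 0.008, 0, 0, 0, 0.5]
  ]
}}

```text
time: 6.85
ee_pos: [0.6458, 0.1451, 0.1945]
tool_rot: [0.716, 0.699, 0.0, 0.0]
force: [-0.3, 0.4, 0.5]
grip_width: 0.0443
finger_force: 0.0
```

>>> {"method": "servo_tool", "body": {
  "commands": [
    [0, 0, 0, 0, 0, 0, 0],
    [0, 0, 0, 0, 0, 0, 0],
    [0, 0, 0, 0, 0, 0, 0],
    [0, 0, 0, 0, 0, 0, 0],
    [0, 0, 0, 0, 0, 0, 0]
  ],
  "force": 8
}}

```text
time: 7.35
ee_pos: [0.6452, 0.1451, 0.1941]
tool_rot: [0.716, 0.698, -0.0, -0.0]
force: [-2.4, 0.4, 0.7]
grip_width: 0.0308
finger_force: 8.0
```

>>> {"method": "servo_tool", "body": {
  "commands": [
    [-0.003, -0.02, 0, 0, 0, 0, 0],
    [-0.004, -0.05, 0, 0, 0, 0, 0],
    [-0.004, -0.08, 0, 0, 0, 0, 0],
    [-0.005, -0.1, 0, 0, 0, 0, 0]
  ]
}}

```text
time: 7.75
ee_pos: [0.6446, 0.1297, 0.1942]
tool_rot: [0.716, 0.698, -0.0, -0.0]
force: [-2.2, 2.0, -0.4]
grip_width: 0.0309
finger_force: 8.0
```

>>> {"method": "servo_tool", "body": {
  "commands": [
    [0, -0.01, 0, 0, 0, 0, 0],
    [0, -0.02, 0, 0, 0, 0, 0],
    [0, -0.02, 0, 0, 0, 0, 0]
  ]
}}

```text
time: 8.05
ee_pos: [0.6446, 0.1268, 0.1941]
tool_rot: [0.716, 0.698, -0.0, -0.0]
force: [-3.0, 1.3, 0.3]
grip_width: 0.0308
finger_force: 8.0
```

```bash
python3 -c "
from h import *
yaw()"
```

```text
t 8.05 ee [0.6446 0.1268 0.1941] yaw 88.61 z [-7.e-04 -3.e-04 -1.e+00] F [-3.   1.3  0.3] w 0.0308 ff 8.0
```

>>> {"method": "servo_tool", "body": {
  "commands": [
    [-0.004, -0.01, 0, 0, 0, 0, 0],
    [-0.004, -0.02, 0, 0, 0, 0, 0],
    [-0.004, -0.02, 0, 0, 0, 0, 0]
  ]
}}

```text
time: 8.35
ee_pos: [0.6443, 0.1241, 0.1942]
tool_rot: [0.716, 0.698, 0.0, 0.0]
force: [-0.7, 2.6, -2.3]
grip_width: 0.0305
finger_force: 8.0
```

>>> {"method": "servo_tool", "body": {
  "commands": [
    [0, -0.01, 0, 0, 0, 0, 0],
    [0, -0.015, 0, 0, 0, 0, 0],
    [0, -0.015, 0, 0, 0, 0, 0]
  ]
}}

```text
time: 8.65
ee_pos: [0.6442, 0.1233, 0.1942]
tool_rot: [0.716, 0.698, 0.001, -0.001]
force: [-1.0, 8.6, -2.5]
grip_width: 0.031
finger_force: 8.0
```

>>> {"method": "servo_tool", "body": {
  "commands": [
    [0, -0.005, 0, 0, 0, 0, 0],
    [0, -0.005, 0, 0, 0, 0, 0]
  ]
}}

```text
time: 8.85
ee_pos: [0.6442, 0.1231, 0.1942]
tool_rot: [0.716, 0.698, 0.002, -0.001]
force: [0.2, 9.5, -3.4]
grip_width: 0.0308
finger_force: 8.0
```

```bash
python3 - <<'E'
from h import *
yaw(); im=ctrl.read_camera("top"); cv2.imwrite("pics/t2.png",im); im2=ctrl.read_camera("scene")
a=cv2.resize(im[170:250,220:350],None,fx=4,fy=4); b=cv2.resize(im2[205:285,220:350],None,fx=4,fy=4); cv2.imwrite("pics/t2c.png",np.vstack([a[:300],b[:300]]))
E
```

```text
t 8.85 ee [0.6442 0.1231 0.1942] yaw 88.58 z [ 8.0e-04  3.7e-03 -1.0e+00] F [ 0.2  9.5 -3.4] w 0.0308 ff 8.0
```

View pics/t2c.png

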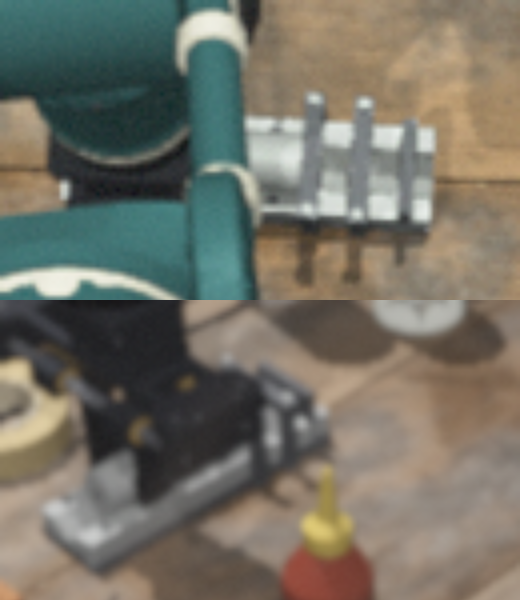

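The top view shows the pin's front end against the first bridge, and the force climbs there. This pin is too thick, so it goes in the left lane. I'll draw it back, regrip slightly higher so the tips clear the tray walls, and lift.

>>> {"method": "servo_tool", "body": {
  "commands": [
    [0.001, 0.04, 0, 0, 0, 0, 0],
    [0.002, 0.09, 0, 0, 0, 0, 0],
    [0.003, 0.14, 0, 0, 0, 0, 0],
    [0.004, 0.17, 0, 0, 0, 0, 0],
    [0.004, 0.17, 0, 0, 0, 0, 0]
  ]
}}

```text
time: 9.45
ee_pos: [0.6449, 0.1474, 0.1944]
tool_rot: [0.715, 0.699, 0.0, 0.0]
force: [1.2, 0.6, -1.2]
grip_width: 0.0308
finger_force: 8.0
```

>>> {"method": "servo_tool", "body": {
  "commands": [
    [0, 0, 0, 0, 0, 0, 0.45],
    [0, 0, 0.02, 0, 0, 0, 0.45],
    [0, 0, 0.02, 0, 0, 0, 0]
  ],
  "force": 45
}}

```text
time: 9.75
ee_pos: [0.6452, 0.1465, 0.1981]
tool_rot: [0.716, 0.698, 0.001, 0.0]
force: [0.5, 0.5, 0.2]
grip_width: 0.0336
finger_force: 0.0
```

>>> {"method": "servo_tool", "body": {
  "commands": [
    [0, 0, 0, 0, 0, 0, 0],
    [0, 0, 0, 0, 0, 0, 0],
    [0, 0, 0, 0, 0, 0, 0],
    [0, 0, 0, 0, 0, 0, 0]
  ]
}}

```text
time: 10.15
ee_pos: [0.645, 0.1465, 0.198]
tool_rot: [0.716, 0.698, 0.0, 0.0]
force: [-1.6, -0.6, 5.8]
grip_width: 0.0296
finger_force: 45.0
```

>>> {"method": "servo_tool", "body": {
  "commands": [
    [0, 0, 0.05, 0, 0, 0, 0],
    [0, 0, 0.2, 0, 0, 0, 0],
    [0, 0, 0.4, 0, 0, 0, 0],
    [0, 0, 0.6, 0, 0, 0, 0],
    [0, 0, 0.7, 0, 0, 0, 0]
  ]
}}

```text
time: 10.65
ee_pos: [0.6453, 0.1468, 0.3047]
tool_rot: [0.716, 0.699, 0.001, 0.001]
force: [0.5, 0.4, -1.0]
grip_width: 0.03
finger_force: 45.0
```

>>> {"method": "servo_tool", "body": {
  "commands": [
    [-0.07, -0.18, 0, 0, 0, -0.139, 0],
    [-0.145, -0.37, 0, 0, 0, -0.278, 0],
    [-0.22, -0.56, 0, 0, 0, -0.417, 0],
    [-0.291, -0.751, 0, 0, 0, -0.557, 0]
  ]
}}

```text
time: 11.05
ee_pos: [0.5999, 0.0332, 0.301]
tool_rot: [0.887, 0.461, -0.001, -0.0]
force: [-0.4, 0.0, -2.2]
grip_width: 0.0299
finger_force: 45.0
```

>>> {"method": "servo_tool", "body": {
  "commands": [
    [-0.07, -0.18, 0, 0, 0, -0.139, 0],
    [-0.145, -0.37, 0, 0, 0, -0.278, 0],
    [-0.22, -0.56, 0, 0, 0, -0.417, 0],
    [-0.291, -0.751, 0, 0, 0, -0.557, 0]
  ]
}}

```text
time: 11.45
ee_pos: [0.5563, -0.0796, 0.3011]
tool_rot: [0.983, 0.186, -0.001, -0.0]
force: [0.8, -1.0, -2.3]
grip_width: 0.03
finger_force: 45.0
```

>>> {"method": "servo_tool", "body": {
  "commands": [
    [-0.07, -0.18, 0, 0, 0, -0.139, 0],
    [-0.145, -0.37, 0, 0, 0, -0.278, 0],
    [-0.22, -0.56, 0, 0, 0, -0.417, 0],
    [-0.291, -0.751, 0, 0, 0, -0.557, 0],
    [-0.291, -0.751, 0, 0, 0, -0.557, 0]
  ]
}}

```text
time: 11.95
ee_pos: [0.5123, -0.1938, 0.3013]
tool_rot: [0.995, -0.104, -0.001, 0.0]
force: [-0.2, 0.1, -4.1]
grip_width: 0.0301
finger_force: 45.0
```

>>> {"method": "servo_tool", "body": {
  "commands": [
    [0, 0, 0, 0, 0, 0, 0],
    [0, 0, 0, 0, 0, 0, 0]
  ]
}}

```text
time: 12.15
ee_pos: [0.5138, -0.1907, 0.3017]
tool_rot: [0.995, -0.101, -0.0, -0.0]
force: [-0.3, 0.9, -2.6]
grip_width: 0.0295
finger_force: 45.0
```

```bash
python3 - <<'E'
from h import *
yaw(); m=ctrl.camera_model("wrist"); np.savez("w4.npz",**m); im=ctrl.read_camera("wrist"); yaw(); cv2.imwrite("pics/w4.png",im)
E
```

```text
t 12.15 ee [ 0.5138 -0.1907  0.3017] yaw -11.56 z [-7.e-04  8.e-04 -1.e+00] F [-0.3  0.9 -2.6] w 0.0295 ff 45.0
t 12.2 ee [ 0.5139 -0.1905  0.3018] yaw -11.54 z [-5.e-04  6.e-04 -1.e+00] F [-1.2 -0.3 -1.8] w 0.0298 ff 45.0
```

View pics/w4.png

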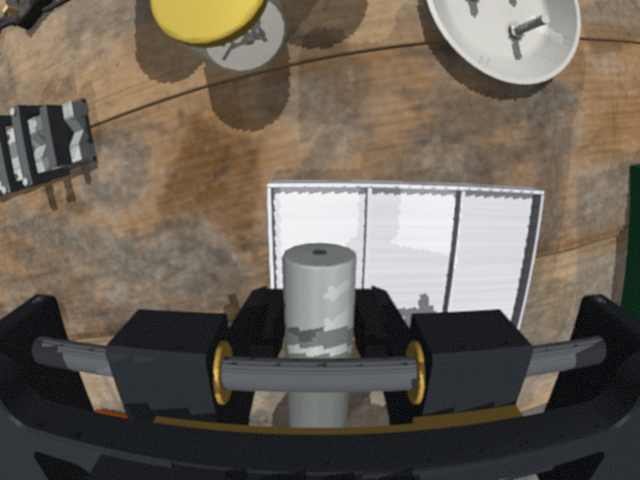

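The left lane's far wall runs between columns 270 and 367 at row 187, and the pin is centred at column 320, so it lines up with the lane.

```bash
python3 - <<'E'
from h import *
m=dict(np.load("w4.npz"))
for n,p,z in [("tl",(268,185),.018),("lane1 wall",(367,187),.018),("w2",(460,189),.018),("tr",(543,191),.018),("pin end",(320,252),.147),("jar lid bottom",(208,44),.09)]: print(n,fray(m,p,z).round(4))
E
```

```text
tl [ 0.5568 -0.1628  0.018 ]
lane1 wall [ 0.541  -0.2324  0.018 ]
w2 [ 0.5268 -0.3027  0.018 ]
tr [ 0.513  -0.3783  0.018 ]
pin end [ 0.5426 -0.1978  0.147 ]
jar lid bottom [ 0.6469 -0.1596  0.09  ]
```

>>> {"method": "servo_tool", "body": {
  "commands": [
    [-0.052, 0.01, -0.2, 0, 0, 0, 0],
    [-0.052, 0.01, -0.4, 0, 0, 0, 0],
    [-0.052, 0.01, -0.6, 0, 0, 0, 0],
    [-0.052, 0.01, -0.7, 0, 0, 0, 0],
    [-0.052, 0.01, -0.74, 0, 0, 0, 0]
  ]
}}

```text
time: 12.7
ee_pos: [0.5055, -0.1887, 0.1894]
tool_rot: [0.995, -0.101, -0.002, -0.001]
force: [-0.2, -0.5, -2.3]
grip_width: 0.03
finger_force: 45.0
```

>>> {"method": "servo_tool", "body": {
  "commands": [
    [0, 0, -0.01, 0, 0, 0, 0],
    [0, 0, -0.02, 0, 0, 0, 0],
    [0, 0, -0.03, 0, 0, 0, 0],
    [0, 0, -0.03, 0, 0, 0, 0]
  ]
}}

```text
time: 13.1
ee_pos: [0.5065, -0.1901, 0.1877]
tool_rot: [0.995, -0.101, 0.001, 0.0]
force: [-0.5, 0.4, -2.2]
grip_width: 0.0298
finger_force: 45.0
```

>>> {"method": "servo_tool", "body": {
  "commands": [
    [0, 0, -0.008, 0, 0, 0, 0],
    [0, 0, -0.008, 0, 0, 0, 0]
  ]
}}

```text
time: 13.3
ee_pos: [0.5061, -0.1899, 0.1858]
tool_rot: [0.995, -0.101, 0.0, 0.0]
force: [-0.3, 0.8, -2.2]
grip_width: 0.03
finger_force: 45.0
```

>>> {"method": "servo_tool", "body": {
  "commands": [
    [0, 0, 0, 0, 0, 0, 0.42],
    [0, 0, 0, 0, 0, 0, 0.42],
    [0, 0, 0, 0, 0, 0, 0.42],
    [0, 0, 0.02, 0, 0, 0, 0.42]
  ]
}}

```text
time: 13.7
ee_pos: [0.5059, -0.1898, 0.1885]
tool_rot: [0.995, -0.101, -0.0, -0.0]
force: [0.2, -0.2, 0.1]
grip_width: 0.037
finger_force: 0.0
```

>>> {"method": "servo_tool", "body": {
  "commands": [
    [0, 0, 0.1, 0, 0, 0, 0.42],
    [0, 0, 0.4, 0, 0, 0, 0.6],
    [0, 0, 0.7, 0, 0, 0, 1],
    [0, 0, 1, 0, 0, 0, 1]
  ]
}}

```text
time: 14.1
ee_pos: [0.5057, -0.1897, 0.3413]
tool_rot: [0.995, -0.101, 0.0, 0.0]
force: [0.4, -1.4, -0.6]
grip_width: 0.059
finger_force: 0.0
```

```bash
python3 -c "
from h import *
yaw()
cv2.imwrite('pics/w5.png',ctrl.read_camera('wrist'))"
```

```text
t 14.1 ee [ 0.5057 -0.1897  0.3413] yaw -11.64 z [ 5.e-04 -2.e-04 -1.e+00] F [ 0.4 -1.4 -0.6] w 0.059 ff 0.0
```

>>> {"method": "servo_tool", "body": {
  "commands": [
    [-0.02, 0.28, 0.1, 0, 0, 0.14, 1],
    [-0.05, 0.57, 0.2, 0, 0, 0.28, 1],
    [-0.07, 0.857, 0.2, 0, 0, 0.42, 1],
    [-0.07, 0.857, 0.2, 0, 0, 0.42, 1]
  ]
}}

```text
time: 14.55
ee_pos: [0.495, -0.0576, 0.3704]
tool_rot: [0.993, 0.121, 0.001, -0.001]
force: [0.3, -1.5, -0.7]
grip_width: 0.0881
finger_force: 0.0
```

>>> {"method": "servo_tool", "body": {
  "commands": [
    [-0.02, 0.28, 0, 0, 0, 0.14, 1],
    [-0.05, 0.57, 0, 0, 0, 0.28, 1],
    [-0.07, 0.857, 0, 0, 0, 0.42, 1],
    [-0.07, 0.857, 0, 0, 0, 0.42, 1]
  ]
}}

```text
time: 14.95
ee_pos: [0.4846, 0.0704, 0.3692]
tool_rot: [0.942, 0.335, 0.001, -0.001]
force: [-0.7, -0.8, 0.0]
grip_width: 0.088
finger_force: 0.0
```

>>> {"method": "servo_tool", "body": {
  "commands": [
    [-0.02, 0.28, 0, 0, 0, 0.14, 1],
    [-0.05, 0.57, 0, 0, 0, 0.28, 1],
    [-0.07, 0.857, 0, 0, 0, 0.42, 1],
    [-0.07, 0.857, 0, 0, 0, 0.42, 1]
  ]
}}

```text
time: 15.35
ee_pos: [0.4746, 0.1984, 0.3692]
tool_rot: [0.847, 0.531, 0.001, -0.0]
force: [0.8, -0.3, -0.9]
grip_width: 0.0884
finger_force: 0.0
```

>>> {"method": "servo_tool", "body": {
  "commands": [
    [-0.02, 0.28, 0, 0, 0, 0.14, 1],
    [-0.05, 0.57, -0.1, 0, 0, 0.28, 1],
    [-0.07, 0.857, -0.3, 0, 0, 0.42, 1],
    [-0.07, 0.857, -0.44, 0, 0, 0.42, 1],
    [-0.07, 0.857, -0.44, 0, 0, 0.42, 1]
  ]
}}

```text
time: 15.85
ee_pos: [0.4632, 0.3231, 0.299]
tool_rot: [0.713, 0.701, -0.004, -0.0]
force: [-1.6, -0.3, -0.2]
grip_width: 0.0879
finger_force: 0.0
```

```bash
python3 - <<'E'
from h import *
yaw(); m=ctrl.camera_model("wrist"); np.savez("w6.npz",**m); im=ctrl.read_camera("wrist"); yaw(); cv2.imwrite("pics/w6.png",im)
hsv=cv2.cvtColor(im,cv2.COLOR_BGR2HSV)
w=((hsv[...,1]<40)&(hsv[...,2]>80)).astype(np.uint8); w[:130]=0; w[345:]=0; w[:,:235]=0; w[:,400:]=0
w=cv2.morphologyEx(w,cv2.MORPH_OPEN,np.ones((5,5)))
for c in cv2.findContours(w,0,2)[0]:
    if cv2.contourArea(c)>500:
        x,y,a,b=cv2.boundingRect(c); print(x,y,a,b,cv2.contourArea(c),cv2.minAreaRect(c))
        P=np.float32([fray(m,p[0],.016)[:2]*1000 for p in c]); print(cv2.minAreaRect(P))
top=ctrl.read_camera("top"); cv2.imwrite("pics/t3.png",top)
t=cv2.resize(top[240:345,370:510],None,fx=2.28,fy=2.28); cv2.imwrite("pics/mix.png",np.vstack([im[100:420,160:480],t[:,:320] if t.shape[1]>=320 else cv2.copyMakeBorder(t,0,0,0,320-t.shape[1],0)]))
E
```

```text
t 15.85 ee [0.4632 0.3231 0.299 ] yaw 89.06 z [-0.0057 -0.0047 -1.    ] F [-1.6 -0.3 -0.2] w 0.0879 ff 0.0
t 15.9 ee [0.4639 0.3229 0.3009] yaw 89.02 z [-0.0035 -0.0032 -1.    ] F [-0.4 -0.6  0.6] w 0.0884 ff 0.0
308 198 34 129 3902.5 ((324.5, 262.0), (128.0, 33.0), 90.0)
((465.4679870605469, 295.0809631347656), (105.1561508178711, 24.57350730895996), 88.49052429199219)
```

>>> {"method": "servo_tool", "body": {
  "commands": [
    [0.01, 0, -0.25, 0, 0, 0, 1],
    [0.01, 0, -0.5, 0, 0, 0, 1],
    [0.01, 0, -0.7, 0, 0, 0, 1],
    [0.01, 0, -0.843, 0, 0, 0, 1],
    [0.01, 0, -0.843, 0, 0, 0, 1]
  ]
}}

```text
time: 16.45
ee_pos: [0.4654, 0.3223, 0.1747]
tool_rot: [0.713, 0.701, -0.002, -0.0]
force: [-0.7, -1.2, -0.2]
grip_width: 0.0879
finger_force: 0.0
```

>>> {"method": "servo_tool", "body": {
  "commands": [
    [0, 0, 0, 0, 0, 0, 0.2],
    [0, 0, 0, 0, 0, 0, 0],
    [0, 0, 0, 0, 0, 0, 0],
    [0, 0, 0, 0, 0, 0, 0],
    [0, 0, 0, 0, 0, 0, 0]
  ],
  "force": 40
}}

```text
time: 16.95
ee_pos: [0.4658, 0.3246, 0.177]
tool_rot: [0.712, 0.702, 0.001, 0.0]
force: [0.5, 0.0, 0.8]
grip_width: 0.0503
finger_force: 0.0
```

>>> {"method": "servo_tool", "body": {
  "commands": [
    [0, 0, 0, 0, 0, 0, 0],
    [0, 0, 0, 0, 0, 0, 0],
    [0, 0, 0, 0, 0, 0, 0],
    [0, 0, 0, 0, 0, 0, 0]
  ]
}}

```text
time: 17.35
ee_pos: [0.4655, 0.3244, 0.176]
tool_rot: [0.712, 0.702, -0.0, -0.0]
force: [-0.6, -0.1, 0.5]
grip_width: 0.0237
finger_force: 40.0
```

>>> {"method": "servo_tool", "body": {
  "commands": [
    [0, 0, 0.1, 0, 0, 0, 0],
    [0, 0, 0.3, 0, 0, 0, 0],
    [0, 0, 0.5, 0, 0, 0, 0],
    [0, 0, 0.6, 0, 0, 0, 0],
    [0, 0, 0.6, 0, 0, 0, 0]
  ]
}}

```text
time: 17.85
ee_pos: [0.4666, 0.3251, 0.2695]
tool_rot: [0.712, 0.702, 0.003, 0.001]
force: [0.2, -0.2, -2.0]
grip_width: 0.0241
finger_force: 40.0
```

```bash
python3 -c "
from h import *
yaw()"
```

```text
t 17.85 ee [0.4666 0.3251 0.2695] yaw 89.16 z [ 0.0052  0.0033 -1.    ] F [ 0.2 -0.2 -2. ] w 0.0241 ff 40.0
```

>>> {"method": "servo_tool", "body": {
  "commands": [
    [0.13, -0.13, 0, 0, 0, 0, 0],
    [0.28, -0.28, 0, 0, 0, -0.009, 0],
    [0.44, -0.44, 0, 0, 0, -0.009, 0],
    [0.598, -0.593, 0, 0, 0, -0.009, 0]
  ]
}}

```text
time: 18.25
ee_pos: [0.5551, 0.2343, 0.2643]
tool_rot: [0.715, 0.699, -0.001, -0.001]
force: [0.5, -0.8, -1.2]
grip_width: 0.0244
finger_force: 40.0
```

>>> {"method": "servo_tool", "body": {
  "commands": [
    [0.15, -0.15, 0, 0, 0, 0, 0],
    [0.32, -0.32, 0, 0, 0, 0, 0],
    [0.48, -0.48, 0, 0, 0, 0, 0],
    [0.598, -0.593, -0.1, 0, 0, 0, 0],
    [0.598, -0.593, -0.3, 0, 0, 0, 0]
  ]
}}

```text
time: 18.75
ee_pos: [0.6482, 0.1441, 0.2221]
tool_rot: [0.717, 0.697, 0.002, 0.002]
force: [-0.0, 0.1, -1.5]
grip_width: 0.0239
finger_force: 40.0
```

>>> {"method": "servo_tool", "body": {
  "commands": [
    [0, 0, -0.08, 0, 0, 0, 0],
    [0, 0, -0.1, 0, 0, 0, 0],
    [0, 0, -0.1, 0, 0, 0, 0],
    [0, 0, -0.1, 0, 0, 0, 0]
  ]
}}

```text
time: 19.15
ee_pos: [0.645, 0.1472, 0.207]
tool_rot: [0.715, 0.699, 0.0, 0.0]
force: [0.2, 0.2, -1.1]
grip_width: 0.0236
finger_force: 40.0
```

```bash
python3 - <<'E'
from h import *
yaw(); m=ctrl.camera_model("wrist"); np.savez("w7.npz",**m); im=ctrl.read_camera("wrist"); yaw(); cv2.imwrite("pics/w7.png",im)
a=cv2.resize(im[200:430,240:420],None,fx=2.4,fy=2.4,interpolation=2)
t=cv2.imread("pics/t3.png")[240:345,370:510]; t=cv2.resize(t,None,fx=2.6,fy=2.6)
H=max(a.shape[0],t.shape[0]); pad=lambda q:cv2.copyMakeBorder(q,0,H-q.shape[0],0,0,0)
cv2.imwrite("pics/mix7.png",np.hstack([pad(a),pad(t)])); print(a.shape,t.shape)
E
```

```text
t 19.15 ee [0.645  0.1472 0.207 ] yaw 88.67 z [ 1.1e-03  3.0e-04 -1.0e+00] F [ 0.2  0.2 -1.1] w 0.0236 ff 40.0
t 19.2 ee [0.6453 0.1472 0.2075] yaw 88.67 z [ 2.1e-03  4.0e-04 -1.0e+00] F [-0.3  0.5 -1.6] w 0.0244 ff 40.0
(552, 432, 3) (273, 364, 3)
```

View pics/mix7.png

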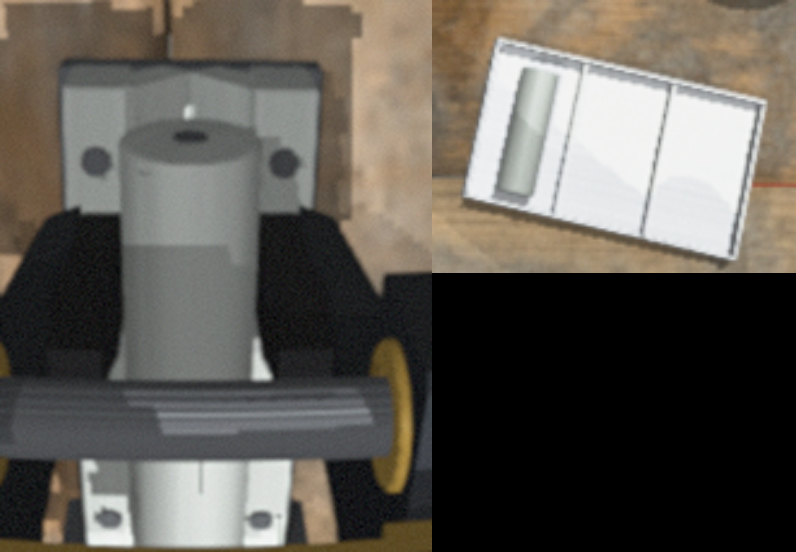

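The first pin lies in the left lane. The second pin is centred over the groove (column 189 against an apex at 190), and I have now used all ten views. Lowering.

>>> {"method": "servo_tool", "body": {
  "commands": [
    [0, 0, -0.03, 0, 0, 0, 0],
    [0, 0, -0.06, 0, 0, 0, 0],
    [0, 0, -0.075, 0, 0, 0, 0],
    [0, 0, -0.08, 0, 0, 0, 0],
    [0, 0, -0.08, 0, 0, 0, 0]
  ]
}}

```text
time: 19.7
ee_pos: [0.6448, 0.1464, 0.1939]
tool_rot: [0.716, 0.698, -0.0, -0.0]
force: [-0.6, 0.2, -0.9]
grip_width: 0.0239
finger_force: 40.0
```

>>> {"method": "servo_tool", "body": {
  "commands": [
    [0, 0, -0.004, 0, 0, 0, 0],
    [0, 0, -0.008, 0, 0, 0, 0],
    [0, 0, -0.008, 0, 0, 0, 0]
  ]
}}

```text
time: 20.0
ee_pos: [0.6451, 0.1465, 0.1932]
tool_rot: [0.716, 0.698, 0.0, 0.0]
force: [-0.5, 0.3, 0.5]
grip_width: 0.0241
finger_force: 40.0
```

>>> {"method": "servo_tool", "body": {
  "commands": [
    [0, 0, -0.004, 0, 0, 0, 0],
    [0, 0, -0.006, 0, 0, 0, 0],
    [0, 0, -0.006, 0, 0, 0, 0]
  ]
}}

```text
time: 20.3
ee_pos: [0.6451, 0.1465, 0.1932]
tool_rot: [0.716, 0.698, 0.0, 0.0]
force: [-1.9, -0.1, 5.4]
grip_width: 0.0241
finger_force: 40.0
```

>>> {"method": "servo_tool", "body": {
  "commands": [
    [-0.002, 0, 0.003, 0, 0, 0, 0.42],
    [-0.002, 0, 0.003, 0, 0, 0, 0.42],
    [-0.002, 0, 0.003, 0, 0, 0, 0.42]
  ]
}}

```text
time: 20.6
ee_pos: [0.6446, 0.1465, 0.1923]
tool_rot: [0.716, 0.699, 0.0, 0.0]
force: [0.0, 0.6, -1.5]
grip_width: 0.0366
finger_force: 0.0
```

>>> {"method": "servo_tool", "body": {
  "commands": [
    [0, 0, 0, 0, 0, 0, 0],
    [0, 0, 0, 0, 0, 0, 0],
    [0, 0, 0, 0, 0, 0, 0],
    [0, 0, 0, 0, 0, 0, 0],
    [0, 0, 0, 0, 0, 0, 0]
  ],
  "force": 8
}}

```text
time: 21.1
ee_pos: [0.6448, 0.1465, 0.1925]
tool_rot: [0.716, 0.699, 0.0, 0.0]
force: [1.9, -0.5, -0.0]
grip_width: 0.025
finger_force: 8.0
```

>>> {"method": "servo_tool", "body": {
  "commands": [
    [-0.003, -0.02, 0, 0, 0, 0, 0],
    [-0.004, -0.05, 0, 0, 0, 0, 0],
    [-0.005, -0.08, 0, 0, 0, 0, 0],
    [-0.006, -0.1, 0, 0, 0, 0, 0],
    [-0.006, -0.1, 0, 0, 0, 0, 0]
  ]
}}

```text
time: 21.6
ee_pos: [0.6439, 0.1308, 0.1927]
tool_rot: [0.716, 0.698, 0.0, 0.0]
force: [2.6, -1.8, 1.2]
grip_width: 0.0248
finger_force: 8.0
```

>>> {"method": "servo_tool", "body": {
  "commands": [
    [0.003, -0.01, 0, 0, 0, 0, 0],
    [0.003, -0.02, 0, 0, 0, 0, 0],
    [0.003, -0.03, 0, 0, 0, 0, 0],
    [0.003, -0.04, 0, 0, 0, 0, 0]
  ]
}}

```text
time: 22.0
ee_pos: [0.6441, 0.1256, 0.1925]
tool_rot: [0.716, 0.699, 0.0, -0.0]
force: [1.1, 2.1, 1.7]
grip_width: 0.0244
finger_force: 8.0
```

>>> {"method": "servo_tool", "body": {
  "commands": [
    [0, -0.01, 0, 0, 0, 0, 0],
    [0, -0.02, 0, 0, 0, 0, 0],
    [0, -0.03, 0, 0, 0, 0, 0],
    [-0.001, -0.04, 0, 0, 0, 0, 0]
  ]
}}

```text
time: 22.4
ee_pos: [0.644, 0.1194, 0.1924]
tool_rot: [0.716, 0.699, -0.0, -0.0]
force: [0.4, 1.4, 1.0]
grip_width: 0.0251
finger_force: 8.0
```

Past the first bridge with low force. Continuing towards the second.

>>> {"method": "servo_tool", "body": {
  "commands": [
    [0, -0.02, 0, 0, 0, 0, 0],
    [-0.001, -0.04, 0, 0, 0, 0, 0],
    [-0.001, -0.06, 0, 0, 0, 0, 0],
    [-0.002, -0.08, 0, 0, 0, 0, 0]
  ]
}}

```text
time: 22.8
ee_pos: [0.6436, 0.1071, 0.1924]
tool_rot: [0.716, 0.698, -0.0, -0.0]
force: [1.5, 2.2, 1.3]
grip_width: 0.0246
finger_force: 8.0
```

>>> {"method": "servo_tool", "body": {
  "commands": [
    [0, -0.01, 0, 0, 0, 0, 0],
    [0, -0.02, 0, 0, 0, 0, 0],
    [0, -0.03, 0, 0, 0, 0, 0],
    [-0.001, -0.04, 0, 0, 0, 0, 0]
  ]
}}

```text
time: 23.2
ee_pos: [0.6435, 0.1014, 0.1924]
tool_rot: [0.716, 0.699, -0.0, -0.0]
force: [0.9, 2.5, 0.2]
grip_width: 0.0248
finger_force: 8.0
```

>>> {"method": "servo_tool", "body": {
  "commands": [
    [0, -0.01, 0, 0, 0, 0, 0],
    [0, -0.02, 0, 0, 0, 0, 0],
    [0, -0.03, 0, 0, 0, 0, 0],
    [-0.001, -0.04, 0, 0, 0, 0, 0]
  ]
}}

```text
time: 23.6
ee_pos: [0.6433, 0.0953, 0.1923]
tool_rot: [0.716, 0.699, -0.0, -0.0]
force: [1.7, 0.2, 0.6]
grip_width: 0.0251
finger_force: 8.0
```

>>> {"method": "servo_tool", "body": {
  "commands": [
    [0, -0.01, 0, 0, 0, 0, 0],
    [0, -0.02, 0, 0, 0, 0, 0],
    [0, -0.03, 0, 0, 0, 0, 0],
    [-0.001, -0.04, 0, 0, 0, 0, 0]
  ]
}}

```text
time: 24.0
ee_pos: [0.6431, 0.0893, 0.1923]
tool_rot: [0.716, 0.699, -0.0, -0.0]
force: [0.7, 0.3, 0.3]
grip_width: 0.025
finger_force: 8.0
```

>>> {"method": "servo_tool", "body": {
  "commands": [
    [0, -0.02, 0, 0, 0, 0, 0],
    [0, -0.04, 0, 0, 0, 0, 0],
    [0, -0.055, 0, 0, 0, 0, 0],
    [-0.001, -0.065, 0, 0, 0, 0, 0]
  ]
}}

```text
time: 24.4
ee_pos: [0.6429, 0.0794, 0.1923]
tool_rot: [0.716, 0.698, -0.0, -0.0]
force: [-0.4, 0.8, -1.1]
grip_width: 0.0246
finger_force: 8.0
```

>>> {"method": "servo_tool", "body": {
  "commands": [
    [0, -0.007, 0, 0, 0, 0, 0],
    [0, -0.013, 0, 0, 0, 0, 0],
    [0, -0.013, 0, 0, 0, 0, 0]
  ]
}}

```text
time: 24.7
ee_pos: [0.6429, 0.0776, 0.1923]
tool_rot: [0.716, 0.699, -0.0, -0.0]
force: [-1.7, 1.3, -0.4]
grip_width: 0.0246
finger_force: 8.0
```

>>> {"method": "servo_tool", "body": {
  "commands": [
    [0, -0.007, 0, 0, 0, 0, 0],
    [0, -0.013, 0, 0, 0, 0, 0],
    [0, -0.013, 0, 0, 0, 0, 0]
  ]
}}

```text
time: 25.0
ee_pos: [0.6429, 0.0758, 0.1924]
tool_rot: [0.716, 0.699, -0.0, -0.0]
force: [-2.3, 0.8, 0.5]
grip_width: 0.0244
finger_force: 8.0
```

>>> {"method": "servo_tool", "body": {
  "commands": [
    [0, -0.005, 0, 0, 0, 0, 0],
    [0, -0.01, 0, 0, 0, 0, 0],
    [0, -0.01, 0, 0, 0, 0, 0]
  ]
}}

```text
time: 25.3
ee_pos: [0.6429, 0.0749, 0.1924]
tool_rot: [0.716, 0.698, 0.0, -0.001]
force: [-1.9, 4.2, -0.4]
grip_width: 0.0247
finger_force: 8.0
```

>>> {"method": "servo_tool", "body": {
  "commands": [
    [0, -0.005, 0, 0, 0, 0, 0],
    [0, -0.007, 0, 0, 0, 0, 0],
    [0, -0.007, 0, 0, 0, 0, 0]
  ]
}}

```text
time: 25.6
ee_pos: [0.6429, 0.0746, 0.1924]
tool_rot: [0.716, 0.698, 0.001, -0.001]
force: [-2.2, 6.7, 0.6]
grip_width: 0.0246
finger_force: 8.0
```

The force rises at y = 0.0746, where the end plate was predicted (about 0.075), so this pin is too thin and goes in the right lane. Drawing it back.

>>> {"method": "servo_tool", "body": {
  "commands": [
    [0.001, 0.04, 0, 0, 0, 0, 0],
    [0.002, 0.09, 0, 0, 0, 0, 0],
    [0.004, 0.14, 0, 0, 0, 0, 0],
    [0.005, 0.19, 0, 0, 0, 0, 0],
    [0.006, 0.24, 0, 0, 0, 0, 0]
  ]
}}

```text
time: 26.1
ee_pos: [0.6441, 0.1098, 0.1925]
tool_rot: [0.716, 0.699, 0.0, 0.0]
force: [-2.5, -1.8, 1.1]
grip_width: 0.0245
finger_force: 8.0
```

>>> {"method": "servo_tool", "body": {
  "commands": [
    [0.001, 0.05, 0, 0, 0, 0, 0],
    [0.002, 0.1, 0, 0, 0, 0, 0],
    [0.004, 0.16, 0, 0, 0, 0, 0],
    [0.005, 0.21, 0, 0, 0, 0, 0],
    [0.006, 0.25, 0, 0, 0, 0, 0]
  ]
}}

```text
time: 26.6
ee_pos: [0.6451, 0.1478, 0.1925]
tool_rot: [0.715, 0.699, 0.0, 0.0]
force: [-0.2, -1.2, -1.2]
grip_width: 0.0243
finger_force: 8.0
```

>>> {"method": "servo_tool", "body": {
  "commands": [
    [0, 0, 0, 0, 0, 0, 0],
    [0, 0, 0, 0, 0, 0, 0],
    [0, 0, 0, 0, 0, 0, 0]
  ],
  "force": 45
}}

```text
time: 26.9
ee_pos: [0.645, 0.1467, 0.1924]
tool_rot: [0.716, 0.698, 0.0, 0.0]
force: [-0.3, -0.1, -1.3]
grip_width: 0.0236
finger_force: 45.0
```

>>> {"method": "servo_tool", "body": {
  "commands": [
    [0, 0, 0.05, 0, 0, 0, 0],
    [0, 0, 0.2, 0, 0, 0, 0],
    [0, 0, 0.4, 0, 0, 0, 0],
    [0, 0, 0.6, 0, 0, 0, 0],
    [0, 0, 0.72, 0, 0, 0, 0]
  ]
}}

```text
time: 27.4
ee_pos: [0.6458, 0.1465, 0.3041]
tool_rot: [0.716, 0.698, 0.002, 0.001]
force: [0.2, 0.1, -2.0]
grip_width: 0.0241
finger_force: 45.0
```

>>> {"method": "servo_tool", "body": {
  "commands": [
    [-0.07, -0.2, 0, 0, 0, -0.104, 0],
    [-0.14, -0.4, 0, 0, 0, -0.209, 0],
    [-0.21, -0.6, 0, 0, 0, -0.313, 0],
    [-0.282, -0.798, 0, 0, 0, -0.4175, 0]
  ]
}}

```text
time: 27.8
ee_pos: [0.6021, 0.0257, 0.3013]
tool_rot: [0.851, 0.525, 0.0, 0.0]
force: [0.1, -0.0, -1.7]
grip_width: 0.0236
finger_force: 45.0
```

>>> {"method": "servo_tool", "body": {
  "commands": [
    [-0.07, -0.2, 0, 0, 0, -0.104, 0],
    [-0.14, -0.4, 0, 0, 0, -0.209, 0],
    [-0.21, -0.6, 0, 0, 0, -0.313, 0],
    [-0.282, -0.798, 0, 0, 0, -0.4175, 0]
  ]
}}

```text
time: 28.2
ee_pos: [0.5597, -0.0941, 0.3013]
tool_rot: [0.945, 0.327, 0.001, 0.0]
force: [-0.3, -0.2, -1.1]
grip_width: 0.0235
finger_force: 45.0
```

>>> {"method": "servo_tool", "body": {
  "commands": [
    [-0.07, -0.2, 0, 0, 0, -0.104, 0],
    [-0.14, -0.4, 0, 0, 0, -0.209, 0],
    [-0.21, -0.6, 0, 0, 0, -0.313, 0],
    [-0.282, -0.798, 0, 0, 0, -0.4175, 0]
  ]
}}

```text
time: 28.6
ee_pos: [0.5173, -0.2138, 0.3013]
tool_rot: [0.993, 0.115, 0.001, 0.0]
force: [-0.2, -0.0, -1.2]
grip_width: 0.0239
finger_force: 45.0
```

>>> {"method": "servo_tool", "body": {
  "commands": [
    [-0.07, -0.2, 0, 0, 0, -0.104, 0],
    [-0.14, -0.4, 0, 0, 0, -0.209, 0],
    [-0.21, -0.6, 0, 0, 0, -0.313, 0],
    [-0.282, -0.798, 0, 0, 0, -0.4175, 0],
    [-0.282, -0.798, 0, 0, 0, -0.4175, 0]
  ]
}}

```text
time: 29.1
ee_pos: [0.4745, -0.3354, 0.3014]
tool_rot: [0.995, -0.104, 0.001, 0.001]
force: [0.5, 0.2, -2.1]
grip_width: 0.0242
finger_force: 45.0
```

>>> {"method": "servo_tool", "body": {
  "commands": [
    [0, 0, 0, 0, 0, 0, 0],
    [0, 0, 0, 0, 0, 0, 0]
  ]
}}

```text
time: 29.3
ee_pos: [0.4757, -0.3315, 0.3007]
tool_rot: [0.995, -0.1, 0.0, -0.0]
force: [-0.2, 0.8, -1.0]
grip_width: 0.0242
finger_force: 45.0
```

```bash
python3 - <<'E'
from h import *
yaw(); m=ctrl.camera_model("wrist"); im=ctrl.read_camera("wrist"); yaw(); cv2.imwrite("pics/w8.png",im)
g=cv2.cvtColor(im,cv2.COLOR_BGR2GRAY).astype(int); h=cv2.cvtColor(im,cv2.COLOR_BGR2HSV)
for r in (195,205,215,225,265,275):  # white tray floor runs / dark walls
    b=(h[r,:,1]<40)&(h[r,:,2]>150); e=np.flatnonzero(np.diff(b.astype(int))); print(r,[int(x) for x in e if 60<x<560])
col=h[:,320]; print([(r,int(col[r,1]),int(col[r,2])) for r in range(170,270,4)])
np.savez("w8.npz",**m)
E
```

```text
t 29.3 ee [ 0.4757 -0.3315  0.3007] yaw -11.53 z [ 3.e-04  3.e-04 -1.e+00] F [-0.2  0.8 -1. ] w 0.0242 ff 45.0
t 29.35 ee [ 0.4759 -0.3312  0.3006] yaw -11.5 z [ 1.e-04  3.e-04 -1.e+00] F [ 0.   0.  -0.9] w 0.0239 ff 45.0
195 [93, 97, 105, 177, 183, 271, 273, 365, 368, 372]
205 [94, 98, 106, 142, 157, 178, 184, 271, 273, 365, 367, 371]
215 [95, 99, 108, 143, 159, 179, 184, 272, 273, 364, 367, 371]
225 [97, 101, 110, 144, 160, 180, 185, 272, 273, 364, 367, 370]
265 [103, 107, 115, 148, 165, 184, 189, 273, 274, 289, 348, 363, 365, 369]
275 [105, 109, 117, 149, 166, 185, 190, 274, 275, 289, 303, 342, 347, 362, 364, 368]
[(170, 13, 137), (174, 3, 242), (178, 8, 158), (182, 8, 191), (186, 1, 242), (190, 7, 228), (194, 8, 229), (198, 6, 226), (202, 7, 224), (206, 6, 226), (210, 6, 230), (214, 7, 227), (218, 6, 227), (222, 7, 225), (226, 6, 226), (230, 8, 226), (234, 6, 230), (238, 6, 223), (242, 6, 224), (246, 5, 226), (250, 4, 134), (254, 11, 92), (258, 17, 59), (262, 7, 111), (266, 7, 116)]
```

```bash
python3 - <<'E'
from h import *
m=dict(np.load("w8.npz"))
print(fray(m,(320,174),.018).round(4),fray(m,(320,255),.147).round(4))
E
```

```text
[ 0.5192 -0.3421  0.018 ] [ 0.5039 -0.3385  0.147 ]
```

>>> {"method": "servo_tool", "body": {
  "commands": [
    [0, 0, -0.2, 0, 0, 0, 0],
    [0, 0, -0.4, 0, 0, 0, 0],
    [0, 0, -0.6, 0, 0, 0, 0],
    [0, 0, -0.7, 0, 0, 0, 0],
    [0, 0, -0.74, 0, 0, 0, 0]
  ]
}}

```text
time: 29.85
ee_pos: [0.4753, -0.3306, 0.1876]
tool_rot: [0.995, -0.1, -0.002, -0.001]
force: [-0.0, 0.4, -1.8]
grip_width: 0.0239
finger_force: 45.0
```

>>> {"method": "servo_tool", "body": {
  "commands": [
    [0, 0, -0.02, 0, 0, 0, 0],
    [0, 0, -0.035, 0, 0, 0, 0],
    [0, 0, -0.035, 0, 0, 0, 0],
    [0, 0, -0.035, 0, 0, 0, 0]
  ]
}}

```text
time: 30.25
ee_pos: [0.4762, -0.3324, 0.1854]
tool_rot: [0.995, -0.101, 0.001, 0.001]
force: [-0.1, -0.2, -1.6]
grip_width: 0.0238
finger_force: 45.0
```

>>> {"method": "servo_tool", "body": {
  "commands": [
    [0, 0, 0, 0, 0, 0, 0.36],
    [0, 0, 0, 0, 0, 0, 0.36],
    [0, 0, 0, 0, 0, 0, 0.36],
    [0, 0, 0.02, 0, 0, 0, 0.36]
  ]
}}

```text
time: 30.65
ee_pos: [0.4756, -0.332, 0.1872]
tool_rot: [0.995, -0.101, -0.0, -0.0]
force: [0.1, -0.7, 0.1]
grip_width: 0.0318
finger_force: 0.0
```

>>> {"method": "servo_tool", "body": {
  "commands": [
    [0, 0, 0.1, 0, 0, 0, 0.4],
    [0, 0, 0.4, 0, 0, 0, 0.6],
    [0, 0, 0.7, 0, 0, 0, 1],
    [0, 0, 1, 0, 0, 0, 1]
  ]
}}

```text
time: 31.05
ee_pos: [0.4755, -0.3319, 0.3399]
tool_rot: [0.995, -0.101, 0.0, 0.0]
force: [0.5, -0.5, -0.7]
grip_width: 0.0572
finger_force: 0.0
```

>>> {"method": "servo_tool", "body": {
  "commands": [
    [-0.3, -0.3, 0.2, 0, 0, 0, 1],
    [-0.5, -0.6, 0.3, 0, 0, 0, 1],
    [-0.5, -0.9, 0.3, 0, 0, 0, 1],
    [-0.5, -0.9, 0.3, 0, 0, 0, 1]
  ]
}}

```text
time: 31.45
ee_pos: [0.3993, -0.4705, 0.3857]
tool_rot: [0.995, -0.102, 0.002, 0.003]
force: [0.0, -0.5, 0.8]
grip_width: 0.0876
finger_force: 0.0
```

```bash
python3 - <<'E'
from h import *
yaw(); im=ctrl.read_camera("top"); cv2.imwrite("pics/t4.png",im); m=ctrl.camera_model("top")
d=cv2.absdiff(im,cv2.imread("pics/top0.png")).max(2); w=(d>30).astype(np.uint8)
w=cv2.morphologyEx(w,cv2.MORPH_OPEN,np.ones((3,3)))
for c in cv2.findContours(w,0,2)[0]:
    if cv2.contourArea(c)>60: r=cv2.minAreaRect(c); print(np.round(r[0]),np.round(r[1]),cv2.contourArea(c),ray(m,r[0],.015).round(3))
E
```

```text
t 31.45 ee [ 0.3993 -0.4705  0.3857] yaw -11.75 z [ 0.0027 -0.0054 -1.    ] F [ 0.  -0.5  0.8] w 0.0876 ff 0.0
[289. 469.] [20. 66.] 873.0 [0.122 0.046 0.015]
[624. 460.] [39. 29.] 737.0 [ 0.153 -0.632  0.015]
[626. 422.] [32. 25.] 506.0 [ 0.227 -0.639  0.015]
[590. 398.] [ 5. 21.] 87.5 [ 0.271 -0.564  0.015]
[522. 389.] [32. 65.] 1056.5 [ 0.287 -0.424  0.015]
[628. 362.] [ 9. 22.] 135.5 [ 0.346 -0.648  0.015]
[630. 346.] [15.  9.] 119.5 [ 0.381 -0.652  0.015]
[614. 333.] [40. 49.] 984.5 [ 0.405 -0.622  0.015]
[578. 329.] [15. 41.] 332.5 [ 0.411 -0.545  0.015]
[321. 309.] [19. 51.] 849.5 [ 0.439 -0.008  0.015]
[172. 294.] [52. 15.] 623.0 [0.461 0.299 0.015]
[473. 309.] [14. 52.] 638.5 [ 0.448 -0.325  0.015]
[406. 292.] [16. 53.] 677.5 [ 0.478 -0.184  0.015]
```

Compared with the first top view, only the two loose pins have moved. They now lie in the left and right lanes, nothing else has shifted, and the arm is clear.

```bash
python3 -c "
from plant import ctrl
print(ctrl.finish_job())"
```

```text
the job is handed in; nothing more can be done
None
```

I gauged both loose pins and handed the job in at about 31.5 s: the one right of the oil bottle stopped at the first bridge (too thick, left lane), and the one left of it reached the end plate (too thin, right lane). The last top view showed nothing else moved.

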